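# Set out the fresh produce for three recipes

## Task

Set out the fresh produce for tonight's three recipes, one piece in the middle of each coloured dish: the lemon in the blue dish, the tomato in the green dish and the garlic bulb in the orange dish, the tomato and the garlic standing upright with stalk or neck up. Leave the jam jar and the flat tin that stand among them where they are.

Things in the scene. Friction and masses are not known exactly. Their poses are not given: they have to be found in the camera images.
- lemon: yellow lemon, loose, 83 mm long, 58 mm across and 58 mm high, 0.09 to 0.18 kg, lying on the worktop. Origin: at the start the middle of its underside; x runs along its length, y across it (grip it across, along y), z up at the start
- lemon_center (a point): the middle of the lemon, 29 mm above its origin; axes as the lemon's
- tomato: red tomato with a green stalk, loose, 56 x 58 mm wide and 62 mm high with the stalk, 0.06 to 0.12 kg, standing stalk up. Origin: middle of its underside; z up through the stalk. Widest about 30 mm above the underside
- garlic: whitish garlic bulb, loose, 48 x 50 mm wide and 51 mm high with its pointed neck, 0.015 to 0.035 kg, standing neck up. Origin: middle of its underside; z up through the neck. Widest about 20 mm above the underside
- blue_dish: round shallow dish, dark blue all over, fixed to the worktop, 108 mm across the rim, 12 mm high overall, inner floor flat, 5 mm above the worktop and about 90 mm across; wall 4 mm. Origin: centre of its underside, z up
- green_dish: round shallow dish, green all over, fixed to the worktop, 108 mm across the rim, 12 mm high overall, inner floor flat, 5 mm above the worktop and about 90 mm across; wall 4 mm. Origin: centre of its underside, z up
- orange_dish: round shallow dish, orange all over, fixed to the worktop, 108 mm across the rim, 12 mm high overall, inner floor flat, 5 mm above the worktop and about 90 mm across; wall 4 mm. Origin: centre of its underside, z up
- jam_jar: glass jar of red jam with a red lid, loose, 65 x 69 mm wide and 86 mm high, standing upright on the worktop; not to be moved. Origin: middle of its underside, z up
- tuna_tin: flat round food tin with a silvery top and a white paper band, loose, 86 mm across and 40 mm high, standing upright on the worktop; not to be moved. Origin: middle of its underside, z up

How it is judged:
At the end, for the whole second after the job is handed in: The lemon rests in the blue dish, the tomato in the green dish and the garlic in the orange dish, each with its middle within 15 mm of the dish's middle (seen from above), down on the dish's floor, released and at rest; tomato and garlic lean less than 0.35 rad (horizontal distance between tomato and green_dish below 0.015 m and z of tomato in the frame of green_dish between 0 and 0.014 m and angle between each of tomato, garlic's own z axis and vertical below 0.35 rad and horizontal distance between garlic and orange_dish below 0.015 m and z of garlic in the frame of orange_dish between 0 and 0.014 m and horizontal distance between lemon_center and blue_dish below 0.015 m and z of lemon_center in the frame of blue_dish between 0.02 and 0.045 m and linear speed of each of lemon, tomato, garlic below 0.02 m/s and angular speed of each of lemon, tomato, garlic below 0.3 rad/s); the robot touches nothing.
It fails at once if the jam jar is pushed more than 15 mm from its place or tipped (distance of jam_jar from where it was at the start of the episode above 0.015 m or angle between jam_jar's own z axis and vertical above 0.3 rad).
It fails at once if the flat tin is pushed more than 15 mm from its place or tipped (distance of tuna_tin from where it was at the start of the episode above 0.015 m or angle between tuna_tin's own z axis and vertical above 0.3 rad).
It also fails if it takes over 104 s, if anything falls off the work surface, if the arm or the gripper's body presses on something with over 40 N, if the wrist force passes 120 N, or if a joint passes its speed limit or range.

## Robot

A 6-joint arm with a two-finger parallel gripper is mounted at the origin on a cart in front of the work surface, level with it; the furniture and walls round the work are solid. World frame = base frame: x ahead of the robot, y to its left, z up, the work surface at z = 0. Lengths are in m, angles in rad, forces in N, time in s.
With the tool pointing down it reaches from about 0.3 to 0.775 m from the base axis. Payload 14.6 kg.
Tool frame: the origin (TCP) lies between the finger pads; the fingertips stand 8 mm ahead of it and the grasp point (between the pads) lies 11 mm behind it (ctrl.tcp_to_tips is the distance from the TCP to the fingertips, in m); z points along the fingers, y is the line along which they close (so a half turn about z gives the same grasp; the last joint's range is limited). The gripper opens to 94 mm and grips with 3 to 60 N. Pads are 16 mm wide; open, the fingers measure 119 mm over their backs; the gripper's body (75 mm by 177 mm) begins 78 mm behind the grasp point.
Start: joints at [-1.289, 0.3, 1.521, -0, 1.321, -0.067], TCP at [0.188, -0.517, 0.213] pointing down, gripper open.
Joint ranges: [-3.03, 3.03], [-0.79, 2.21], [0.23, 2.52], [-1.04, 4.18], [0, 3.07], [-2.55, 2.55]. Speed limits (rad/s): [2.22, 2.22, 2.57, 3.14, 3.14, 3.14].

## Interface

Orientations are given as a unit quaternion [x, y, z, w].
In Python, from rig import status, vision, close_job, ctrl gives the robot as it stands.
- The arm moves only by the shell command python3 -m creep 'ROWS' [OPENING] [FORCE]. ROWS is JSON, a list of rows, each a list of 6 numbers: the shift along the tool's x, y, z in cm, then the turn, a rotation vector about the tool's x, y, z in degrees. In form: [[tx, ty, tz, rx, ry, rz], ...]. A call has 1 to 5 rows; each row is the pose to reach, as a shift and turn from the pose commanded when the call began, along the tool's axes at that moment; what a row does not reach only later rows make up. A row lasts 1/12 s, in which the tool goes at most 41.7 mm and 7.16 degrees, less where a joint would pass 70% of its speed; a pose out of reach is approached as far as the arm can. A call with a gripper value outside its range is refused whole. OPENING is the gripper command: -1 is shut, 1 is fully open, values between are in proportion, set as the call begins (- or left out, the last holds). The fingers move at their own pace and stop on an object; FORCE is the grip in N (left out, the last holds). Time passes only in rows, so rows that repeat a pose let the fingers close. It gives the time, the measured TCP pose, the force, the opening and the grip force at its end, in the units of the state.
- status.sense(): the state, without advancing time (a new reading comes with each control period).
- vision.capture(name): name is "scene" or "top"; returns a dict with "pixels" (400x640x3 uint8, red, green, blue), "vfov" (degrees; the focal length in pixels is half the picture's height over the tangent of half this angle, whatever the lens; pixels are square), "cx", "cy" (the principal point, pixels), "world_from_camera" (4x4, takes a point from camera to world coordinates). Camera axes: x right, y down, z forward; pixel columns grow to the right and rows downward; lengths in m; the calibration is good to about 2 mm. A picture is of the moment at which its call begins. There is no depth.
- close_job(): hands the job in; it is judged then, once.
The state is a dict: "time_s": time; "joint_positions": joint angles; "dq": joint speeds; "joint_efforts": joint torques, N m; "position": TCP position; "eef_rot": TCP orientation; "contact_force": force on the tool from outside, world axes, zero at the start; "torque": the same for the moment, N m; "finger_gap": finger opening in m; "grip_force": force on a finger pad.
Only numpy, scipy, OpenCV 4.12 (cv2) and the standard library are available. Lean on these libraries where they do the work, as an engineer would, in place of code of your own. Each camera call takes 0.05 s, during which the arm holds its last target. There are 200 camera calls.

## Working session

There is one attempt and no reset: what is moved stays moved. The work goes in short steps, Python scripts to look and compute and a shell command to move; the robot and the scene stay as the last step left them, time stands still between calls to the robot, and variables do not carry over. Pictures are saved under pics/ and viewed, at most 14 in all, crops included, and the job is handed in when it is done.

```bash
ls; mkdir -p pics; python3 - <<'E'
from rig import status, vision, ctrl
import cv2
s=status.sense(); print({k:s[k] for k in("time_s","position","eef_rot","finger_gap")}, ctrl.tcp_to_tips)
for n in("scene","top"):
    c=vision.capture(n); cv2.imwrite(f"pics/{n}0.png",c["pixels"][:,:,::-1]); print(n,c["vfov"],c["cx"],c["cy"],c["world_from_camera"])
E
```

```text
pics
{'time_s': 0.0, 'position': array([ 0.18789543, -0.51663253,  0.21286837]), 'eef_rot': array([ 9.84828197e-01,  1.73531190e-01, -7.36490188e-05, -5.86434518e-04]), 'finger_gap': 0.09422959288009339} 0.008
scene 57.475921127772885 317.021251802805 195.36138125956037 [[-0.81441089 -0.23887336  0.52884252  0.05555043]
 [-0.58024789  0.3460241  -0.73727858  0.69872887]
 [-0.00687604 -0.90730747 -0.42041156  0.41359039]
 [ 0.          0.          0.          1.        ]]
top 42.2094347818335 321.09462554790105 200.75081034245562 [[ 0.01280954 -0.9949232   0.09981857  0.3887802 ]
 [-0.99990525 -0.01324859 -0.00373675  0.05350274]
 [ 0.00504023 -0.09976125 -0.99499864  1.31837795]
 [ 0.          0.          0.          1.        ]]
```

View pics/scene0.png

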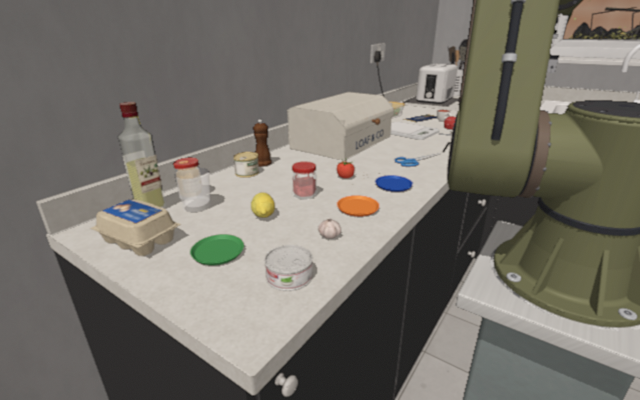

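View pics/top0.png

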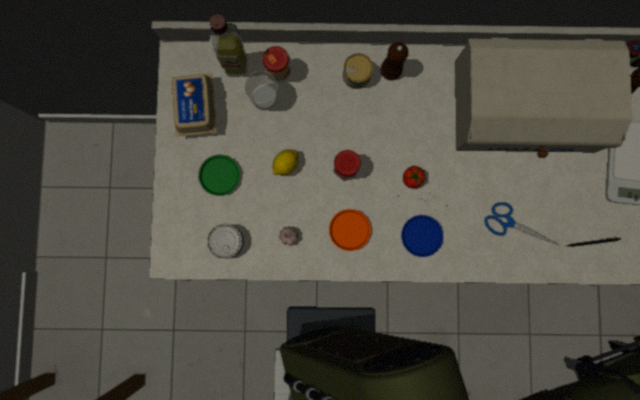

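The scene picture shows the green dish at (217,250), tin (289,266), lemon (263,206), jar (304,180), tomato (346,170), garlic (330,229), orange dish (358,206) and blue dish (394,184). The top picture shows the green dish at (219,175), lemon (285,162), jar (347,163), tomato (414,177), garlic (289,235), orange dish (350,230), blue dish (422,236) and tin (226,240).

```bash
cat > h.py <<'E'
import numpy as np, cv2
from rig import status, vision
from scipy.spatial.transform import Rotation as R
# name: top-view seed, scene seed, HSV range (lo,hi), plane height of outline middle
def cast(c,uv,z):
    f=200/np.tan(np.radians(c["vfov"]/2)); T=np.array(c["world_from_camera"])
    d=T[:3,:3]@np.array([(uv[0]-c["cx"])/f,(uv[1]-c["cy"])/f,1]); o=T[:3,3]
    return o+d*(z-o[2])/d[2]
HSV=dict(green=[((45,120,40),(75,255,255))],blue=[((108,140,40),(125,255,255))],orange=[((6,170,90),(14,255,255))],
 lemon=[((21,130,60),(32,255,255))],tomato=[((0,150,50),(5,255,255)),((172,150,50),(179,255,255))],)
def blob(c,name,seed,r=45):
    hsv=cv2.cvtColor(c["pixels"],cv2.COLOR_RGB2HSV)
    m=sum(cv2.inRange(hsv,np.array(a),np.array(b)) for a,b in HSV[name])
    w=np.zeros_like(m); cv2.circle(w,tuple(map(int,seed)),r,255,-1); m=cv2.morphologyEx(m&w,cv2.MORPH_CLOSE,np.ones((3,3)))
    k=max(cv2.findContours(m,cv2.RETR_EXTERNAL,cv2.CHAIN_APPROX_NONE)[0],key=cv2.contourArea)
    M=cv2.moments(k); return k,(M["m10"]/M["m00"],M["m01"]/M["m00"])
E
python3 - <<'E'
from h import *
t=vision.capture("top"); s=vision.capture("scene")
for n,st,ss,z in [("green",(219,175),(217,250),.011),("orange",(350,230),(358,206),.011),("blue",(422,236),(394,184),.011),("lemon",(285,162),(263,206),.029),("tomato",(414,177),(346,170),.03)]:
    kt,a=blob(t,n,st,28); ks,b=blob(s,n,ss,30 if z<.02 else 16)
    print(n,np.round(a,1),cv2.contourArea(kt),cast(t,a,z).round(4),np.round(b,1),cast(s,b,z).round(4))
    if n=="lemon":
        e=cv2.fitEllipse(kt); print(e)
        u=np.radians(e[2]+90); d=np.array([np.cos(u),np.sin(u)])*10
        w=cast(t,np.array(a)+d,z)-cast(t,a,z); print("long axis deg",np.degrees(np.arctan2(w[1],w[0])))
# garlic, jar and tin by crop
for n,c in(("t",t),("s",s)):
    p=c["pixels"][:,:,::-1]
    cv2.imwrite(f"pics/crop_{n}.png",cv2.resize(p[140:270,190:450] if n=="t" else p[155:295,190:420],None,fx=3,fy=3,interpolation=cv2.INTER_CUBIC))
E
```

```text
green [219.2 174.9] 1212.0 [0.5827 0.3089 0.011 ] [216.4 250.3] [0.5758 0.3179 0.011 ]
orange [349.7 229.5] 1309.0 [ 0.4479 -0.0246  0.011 ] [357.6 205.6] [ 0.4445 -0.0151  0.011 ]
blue [422.  235.5] 1238.5 [ 0.4353 -0.2069  0.011 ] [393.4 183.1] [ 0.4326 -0.197   0.011 ]
lemon [284.3 161.9] 442.0 [0.6151 0.1426 0.029 ] [262.9 205. ] [0.6136 0.1418 0.029 ]
((284.3422546386719, 161.94178771972656), (19.654531478881836, 29.035327911376953), 39.746551513671875)
long axis deg 141.6134894022439
tomato [409.7 180.6] 116.0 [ 0.5719 -0.1731  0.03  ] [345.2 170.3] [ 0.5714 -0.1634  0.03  ]
```

View pics/crop_t.png

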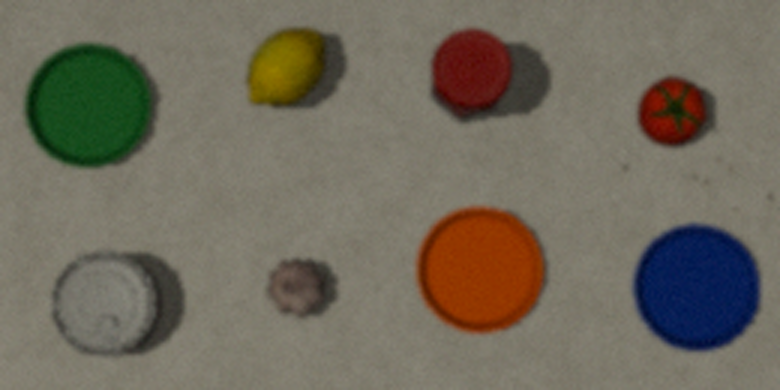

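View pics/crop_s.png

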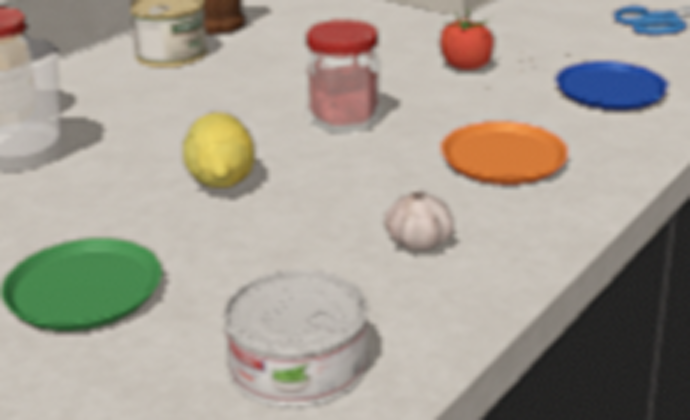

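```bash
cat > d.py <<'E'
# shift (tool axes, cm) from the measured TCP to target, and turn about tool z to bring closing axis to yaw
import sys; from h import *
s=status.sense(); r=R.from_quat(s["eef_rot"]).as_matrix()
y=np.degrees(np.arctan2(r[1,1],r[0,1])); print("t",round(s["time_s"],2),"pos",s["position"].round(4),"yaw",y.round(1),"gap",round(s["finger_gap"],4),"axis z",r[:,2].round(3),"q6",round(s["joint_positions"][5],2))
a=[float(v) for v in sys.argv[1:]]
if len(a)>=3:
    for k in range(0,len(a),3):
        p=np.array(a[k:k+3]); o=s["position"] if k==0 else np.array(a[k-3:k])
        print(p,"shift cm",((p-s["position"])@r*100).round(2),"leg",((p-o)@r*100).round(2))
E
python3 - <<'E'
from h import *
t=vision.capture("top"); s=vision.capture("scene")
for n,a,b,z in[("tomato",(414,177),(345.3,170),.03),("garlic",(289,235.7),(330,228.5),.022),("jar",(347,163),(304,181),.06),("tin",(225.5,240.5),(289,266),.03)]:
    print(n,cast(t,a,z).round(4),cast(s,b,z).round(4))
E
python3 d.py 0.34 -0.25 0.24 0.615 0.142 .16
```

```text
tomato [ 0.5811 -0.184   0.03  ] [ 0.5725 -0.1656  0.03  ]
garlic [0.4301 0.1276 0.022 ] [0.4277 0.1333 0.022 ]
jar [ 0.6092 -0.0137  0.06  ] [0.5773 0.0271 0.06  ]
tin [0.4159 0.2842 0.03  ] [0.4066 0.2958 0.03  ]
t 0.3 pos [ 0.188  -0.5168  0.2133] yaw -70.0 gap 0.0938 axis z [-0.  0. -1.] q6 -0.07
[ 0.34 -0.25  0.24] shift cm [ 23.41 -19.88  -2.66] leg [ 23.41 -19.88  -2.66]
[0.615 0.142 0.16 ] shift cm [ 62.65 -47.32   5.35] leg [ 39.24 -27.44   8.01]
```

```bash
python3 -m creep '[[23.4,-19.9,-2.7,0,0,0],[23.4,-19.9,-2.7,0,0,0],[23.4,-19.9,-2.7,0,0,0],[23.4,-19.9,-2.7,0,0,0],[23.4,-19.9,-2.7,0,0,0]]' 1
python3 -m creep '[[8,-6.8,-0.8,0,0,-7],[8,-6.8,-0.8,0,0,-14],[8,-6.8,-0.8,0,0,-21],[8,-6.8,-0.8,0,0,-28],[8,-6.8,-0.8,0,0,-35]]'
python3 d.py 0.615 0.142 .16
```

```text
time_s: 0.72
position: [0.291, -0.3347, 0.2318]
eef_rot: [0.985, 0.173, 0.0, 0.0]
contact_force: [0.8, -0.4, -1.1]
finger_gap: 0.0942
grip_force: 0.0
time_s: 1.13
position: [0.3432, -0.2441, 0.24]
eef_rot: [0.885, 0.465, 0.0, 0.0]
contact_force: [-0.3, -0.6, 0.1]
finger_gap: 0.094
grip_force: 0.0
t 1.13 pos [ 0.3432 -0.2441  0.24  ] yaw -34.5 gap 0.094 axis z [ 0.001 -0.    -1.   ] q6 -0.1
[0.615 0.142 0.16 ] shift cm [47.22  0.51  8.  ] leg [47.22  0.51  8.  ]
```

```bash
python3 -m creep '[[4,0,0,0,0,-7],[8,0,0,0,0,-14],[12,0,0,0,0,-21],[16,0,0,0,0,-28],[20,0,0,0,0,-35]]'
python3 -m creep '[[0,0,0,0,0,-7],[0,0,0,0,0,-14],[0,0,0,0,0,-21],[0,0,0,0,0,-28],[0,0,0,0,0,-35]]'
python3 -m creep '[[0,0,0,0,0,-7],[0,0,0,0,0,-14],[0,0,0,0,0,-16],[0,0,0,0,0,-16]]'
python3 d.py 0.615 0.142 .18
```

```text
time_s: 1.55
position: [0.458, -0.0796, 0.2399]
eef_rot: [0.705, 0.709, 0.0, 0.0]
contact_force: [0.4, -0.0, 0.1]
finger_gap: 0.0939
grip_force: 0.0
time_s: 1.97
position: [0.4573, -0.0813, 0.2396]
eef_rot: [0.459, 0.888, -0.0, -0.0]
contact_force: [-0.7, 1.0, -0.7]
finger_gap: 0.0938
grip_force: 0.0
time_s: 2.3
position: [0.4573, -0.0814, 0.2397]
eef_rot: [0.333, 0.943, -0.0, -0.0]
contact_force: [-0.3, -0.0, -0.4]
finger_gap: 0.0939
grip_force: 0.0
t 2.3 pos [ 0.4573 -0.0814  0.2397] yaw 51.1 gap 0.0939 axis z [-0. -0. -1.] q6 -1.15
[0.615 0.142 0.18 ] shift cm [ 1.76 27.29  5.96] leg [ 1.76 27.29  5.96]
```

```bash
python3 -m creep '[[1.8,27.3,6,0,0,0],[1.8,27.3,6,0,0,0],[1.8,27.3,6,0,0,0],[1.8,27.3,6,0,0,0],[1.8,27.3,6,0,0,0]]'
python3 -m creep '[[0.5,8,1.8,0,0,0],[0.5,8,1.8,0,0,0],[0.5,8,1.8,0,0,0]]'
python3 d.py 0.615 0.142 .018
python3 - <<'E'
from h import *
for n in("top","scene"):
    c=vision.capture(n); p=c["pixels"][:,:,::-1]
    cv2.imwrite(f"pics/a_{n}.png",p)
a=cv2.imread("pics/a_top.png")[110:270,200:440]; b=cv2.imread("pics/a_scene.png")[120:280,180:420]
cv2.imwrite("pics/a.png",cv2.resize(np.hstack([a,b]),(800,267),interpolation=cv2.INTER_CUBIC))
E
```

```text
time_s: 2.72
position: [0.5755, 0.0866, 0.1946]
eef_rot: [0.335, 0.942, 0.0, 0.0]
contact_force: [0.6, -0.3, 0.2]
finger_gap: 0.0937
grip_force: 0.0
time_s: 2.97
position: [0.6221, 0.1549, 0.173]
eef_rot: [0.333, 0.943, -0.001, -0.002]
contact_force: [-1.0, -0.4, -0.8]
finger_gap: 0.0938
grip_force: 0.0
t 2.97 pos [0.6221 0.1549 0.173 ] yaw 51.1 gap 0.0938 axis z [-0.004 -0.    -1.   ] q6 -0.71
[0.615 0.142 0.018] shift cm [-0.31 -1.41 15.5 ] leg [-0.31 -1.41 15.5 ]
```

View pics/a.png

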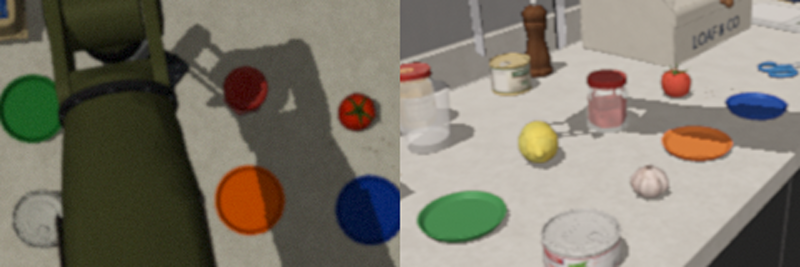

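The top view is now blocked by the arm over the lemon. The scene view shows the lemon clear at (538,142) in the montage, with the tomato and garlic unmoved.

```bash
python3 -m creep '[[-0.3,-1.4,5,0,0,0],[-0.3,-1.4,8,0,0,0],[-0.3,-1.4,8,0,0,0],[-0.3,-1.4,8,0,0,0]]'
python3 d.py 0.615 0.142 .018
python3 - <<'E'
from h import *
c=vision.capture("scene"); k,b=blob(c,"lemon",(263,206),20); print(b,cast(c,b,.029))
cv2.imwrite("pics/b.png",cv2.resize(c["pixels"][60:240,180:360,::-1],(540,540),interpolation=cv2.INTER_CUBIC))
E
```

```text
time_s: 3.4
position: [0.6141, 0.1363, 0.0973]
eef_rot: [0.335, 0.942, -0.001, -0.001]
contact_force: [0.1, 0.7, 0.5]
finger_gap: 0.0937
grip_force: 0.0
t 3.4 pos [0.6141 0.1363 0.0973] yaw 50.9 gap 0.0937 axis z [-0.002 -0.    -1.   ] q6 -0.73
[0.615 0.142 0.018] shift cm [0.28 0.51 7.93] leg [0.28 0.51 7.93]
(263.21989772198975, 205.0139470013947) [0.61295543 0.14143131 0.029     ]
```

View pics/b.png

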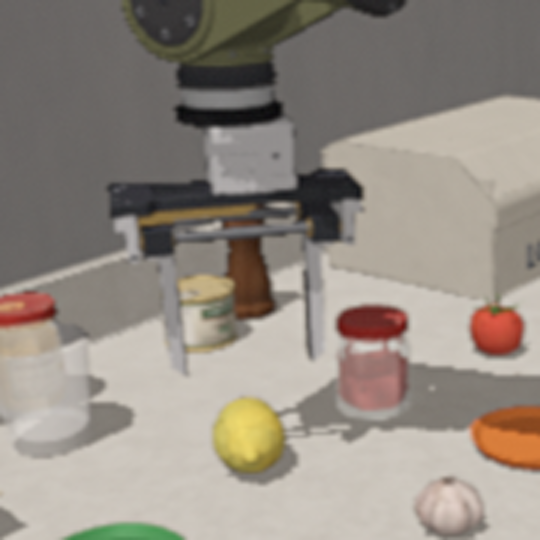

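The open fingers, tips at (180,370) and (315,355) in the crop, straddle the lemon at (248,435), and the jar is clear. I'll descend.

```bash
python3 -m creep '[[0.2,0.5,2.5,0,0,0],[0.2,0.5,5,0,0,0],[0.2,0.5,7,0,0,0],[0.2,0.5,7.9,0,0,0],[0.2,0.5,7.9,0,0,0]]'
python3 -m creep '[[0,0,0,0,0,0],[0,0,0,0,0,0],[0,0,0,0,0,0],[0,0,0,0,0,0],[0,0,0,0,0,0]]' -0.5 10
python3 -m creep '[[0,0,0,0,0,0],[0,0,0,0,0,0],[0,0,0,0,0,0]]'
python3 d.py 0.615 0.142 .018
```

```text
time_s: 3.87
position: [0.6166, 0.1424, 0.0187]
eef_rot: [0.334, 0.943, 0.0, 0.0]
contact_force: [-0.2, 0.9, 0.4]
finger_gap: 0.0942
grip_force: 0.0
time_s: 4.28
position: [0.6166, 0.1425, 0.0189]
eef_rot: [0.334, 0.943, 0.0, 0.0]
contact_force: [-0.3, 0.2, 0.1]
finger_gap: 0.0644
grip_force: 0.0
time_s: 4.53
position: [0.6164, 0.1425, 0.0184]
eef_rot: [0.334, 0.943, 0.0, 0.0]
contact_force: [-1.1, -1.2, 4.0]
finger_gap: 0.0554
grip_force: 9.8
t 4.53 pos [0.6164 0.1425 0.0184] yaw 51.0 gap 0.0554 axis z [ 0.  0. -1.] q6 -0.72
[0.615 0.142 0.018] shift cm [ 0.08 -0.13  0.04] leg [ 0.08 -0.13  0.04]
```

```bash
python3 -m creep '[[0,0,-2,0,0,0],[0,0,-6,0,0,0],[0,0,-10,0,0,0],[0,0,-13,0,0,0],[0,0,-13,0,0,0]]' - 15
python3 d.py 0.435 -0.207 .15 .435 -.207 .024
```

```text
time_s: 4.95
position: [0.6186, 0.1429, 0.1551]
eef_rot: [0.334, 0.943, 0.002, 0.004]
contact_force: [0.8, 0.2, -0.5]
finger_gap: 0.0553
grip_force: 14.7
t 4.95 pos [0.6186 0.1429 0.1551] yaw 51.0 gap 0.0553 axis z [ 0.01   0.002 -1.   ] q6 -0.72
[ 0.435 -0.207  0.15 ] shift cm [ -7.76 -38.74   0.27] leg [ -7.76 -38.74   0.27]
[ 0.435 -0.207  0.024] shift cm [ -7.68 -38.83  12.87] leg [ 0.08 -0.09 12.6 ]
```

```bash
python3 -m creep '[[-3.9,-19.4,0,0,0,0],[-3.9,-19.4,0,0,0,0],[-3.9,-19.4,0,0,0,0],[-3.9,-19.4,0,0,0,0],[-3.9,-19.4,0,0,0,0]]'
python3 -m creep '[[-3.9,-19.4,0,0,0,0],[-3.9,-19.4,0,0,0,0],[-3.9,-19.4,0,0,0,0],[-3.9,-19.4,0,0,0,0],[-3.9,-19.4,0,0,0,0]]'
python3 -m creep '[[0,0,0,0,0,0],[0,0,0,0,0,0],[0,0,0,0,0,0]]'
python3 d.py .435 -.207 .024
python3 - <<'E'
from h import *
c=vision.capture("scene"); 
cv2.imwrite("pics/c.png",cv2.resize(c["pixels"][60:240,270:450,::-1],(540,540),interpolation=cv2.INTER_CUBIC))
E
```

```text
time_s: 5.37
position: [0.5226, -0.0349, 0.1474]
eef_rot: [0.334, 0.942, -0.0, -0.0]
contact_force: [0.2, -0.7, -0.9]
finger_gap: 0.0556
grip_force: 14.7
time_s: 5.78
position: [0.4308, -0.2102, 0.1476]
eef_rot: [0.334, 0.942, -0.0, -0.0]
contact_force: [0.7, -0.2, -1.6]
finger_gap: 0.0551
grip_force: 14.7
time_s: 6.03
position: [0.4327, -0.2077, 0.1477]
eef_rot: [0.334, 0.943, 0.0, -0.0]
contact_force: [0.1, 0.4, -1.2]
finger_gap: 0.0557
grip_force: 14.7
t 6.03 pos [ 0.4327 -0.2077  0.1477] yaw 51.0 gap 0.0557 axis z [-0.  0. -1.] q6 -1.41
[ 0.435 -0.207  0.024] shift cm [-0.14  0.2  12.37] leg [-0.14  0.2  12.37]
```

View pics/c.png

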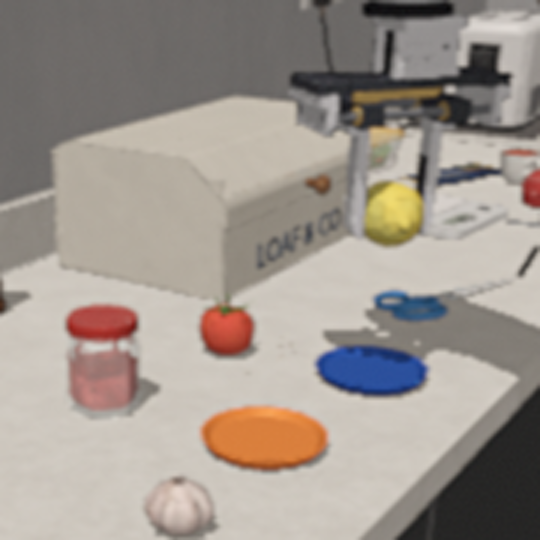

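The lemon is held firmly above the blue dish, at (392,212) in the crop. Lowering and releasing.

```bash
python3 -m creep '[[-0.1,0.2,4,0,0,0],[-0.1,0.2,8,0,0,0],[-0.1,0.2,11,0,0,0],[-0.1,0.2,12,0,0,0],[-0.1,0.2,12.4,0,0,0]]'
python3 -m creep '[[0,0,0,0,0,0],[0,0,0,0,0,0]]'
python3 -m creep '[[0,0,0,0,0,0],[0,0,0,0,0,0],[0,0,0,0,0,0],[0,0,0,0,0,0],[0,0,0,0,0,0]]' 0.9
python3 -m creep '[[0,0,-3,0,0,0],[0,0,-7,0,0,0],[0,0,-11,0,0,0],[0,0,-14,0,0,0],[0,0,-14,0,0,0]]' 
python3 d.py .575 -.176 .14 .46 .12 .16
python3 - <<'E'
from h import *
c=vision.capture("scene"); k,b=blob(c,"lemon",(392,175),30); print(b,cast(c,b,.034))
k,b=blob(c,"tomato",(345,170),16); print(b,cv2.boundingRect(k))
t=vision.capture("top"); cv2.imwrite("pics/d_top.png",t["pixels"][:,:,::-1])
cv2.imwrite("pics/d.png",np.hstack([cv2.resize(c["pixels"][140:220,330:420,::-1],(400,356)),cv2.resize(t["pixels"][140:260,330:465,::-1],(400,356))]))
E
```

```text
time_s: 6.5
position: [0.4343, -0.2057, 0.0229]
eef_rot: [0.333, 0.943, 0.001, -0.002]
contact_force: [-4.8, 7.3, 17.7]
finger_gap: 0.0546
grip_force: 14.6
time_s: 6.67
position: [0.4357, -0.2071, 0.0252]
eef_rot: [0.333, 0.943, -0.0, 0.001]
contact_force: [0.4, -0.2, -0.4]
finger_gap: 0.0547
grip_force: 14.8
time_s: 7.08
position: [0.4348, -0.2073, 0.0243]
eef_rot: [0.334, 0.943, -0.0, 0.0]
contact_force: [0.4, -0.5, 0.2]
finger_gap: 0.085
grip_force: 0.0
time_s: 7.5
position: [0.4367, -0.2083, 0.1701]
eef_rot: [0.334, 0.943, -0.001, 0.005]
contact_force: [0.6, -0.1, -0.1]
finger_gap: 0.0895
grip_force: 0.0
t 7.5 pos [ 0.4367 -0.2083  0.1701] yaw 51.0 gap 0.0895 axis z [ 0.008 -0.005 -1.   ] q6 -1.41
[ 0.575 -0.176  0.14 ] shift cm [-8.69 11.22  3.1 ] leg [-8.69 11.22  3.1 ]
[0.46 0.12 0.16] shift cm [18.86 26.98  0.87] leg [27.55 15.76 -2.23]
(396.3538913362702, 174.45007342143904) [ 0.43053122 -0.20776636  0.034     ]
(345.2748717948718, 170.25230769230768) (338, 164, 16, 14)
```

View pics/d.png

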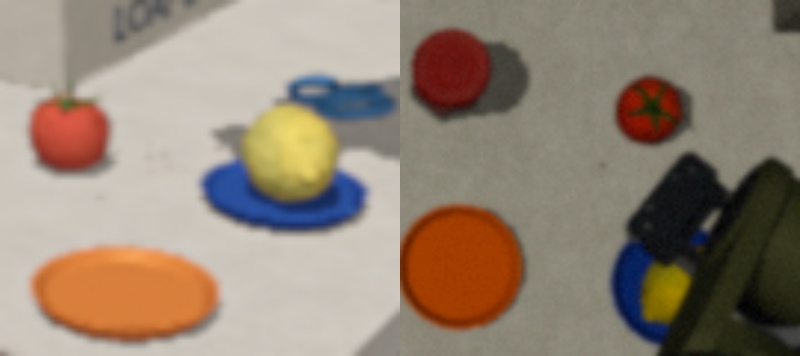

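The lemon sits centred in the blue dish. The tomato is at (650,109) in the right-hand crop, which is full-frame top pixel (414.4,176.7). I'm going with the top-view position, about (0.580,-0.183).

```bash
python3 -m creep '[[-9.6,11.2,0,0,0,0],[-9.6,11.2,3,0,0,0],[-9.6,11.2,3,0,0,0],[-9.6,11.2,3,0,0,0],[-9.6,11.2,3,0,0,0]]' 1
python3 -m creep '[[0,0,3,0,0,0],[0,0,5,0,0,0],[0,0,5,0,0,0]]'
python3 d.py .58 -.183 .02
python3 - <<'E'
from h import *
c=vision.capture("scene"); t=vision.capture("top")
cv2.imwrite("pics/e.png",np.hstack([cv2.resize(c["pixels"][90:210,290:425,::-1],(400,356)),cv2.resize(t["pixels"][140:260,330:465,::-1],(400,356))]))
E
```

```text
time_s: 8.02
position: [0.5816, -0.1788, 0.1293]
eef_rot: [0.333, 0.943, 0.0, -0.003]
contact_force: [-1.2, -0.2, 0.0]
finger_gap: 0.094
grip_force: 0.0
time_s: 8.27
position: [0.5769, -0.1798, 0.0785]
eef_rot: [0.334, 0.943, 0.0, -0.004]
contact_force: [-0.4, 0.3, -0.5]
finger_gap: 0.094
grip_force: 0.0
t 8.27 pos [ 0.5769 -0.1798  0.0785] yaw 51.0 gap 0.094 axis z [-0.008  0.003 -1.   ] q6 -1.25
[ 0.58  -0.183  0.02 ] shift cm [-0.49 -0.04  5.85] leg [-0.49 -0.04  5.85]
```

View pics/e.png

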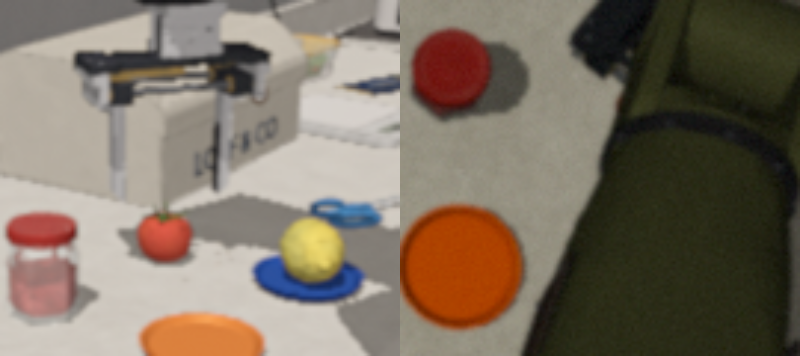

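The fingers at columns 118 and 218 straddle the tomato at 165. I'll descend and grip.

```bash
python3 -m creep '[[-0.4,0,2,0,0,0],[-0.4,0,4,0,0,0],[-0.4,0,5.5,0,0,0],[-0.4,0,5.8,0,0,0],[-0.4,0,5.8,0,0,0]]'
python3 -m creep '[[0,0,0,0,0,0],[0,0,0,0,0,0],[0,0,0,0,0,0],[0,0,0,0,0,0],[0,0,0,0,0,0]]' -0.5 6
python3 -m creep '[[0,0,0,0,0,0],[0,0,0,0,0,0],[0,0,0,0,0,0],[0,0,0,0,0,0]]'
python3 d.py .58 -.183 .02
```

```text
time_s: 8.78
position: [0.5829, -0.1833, 0.0266]
eef_rot: [0.334, 0.943, -0.0, -0.0]
contact_force: [-0.7, 0.1, 0.3]
finger_gap: 0.094
grip_force: 0.0
time_s: 9.2
position: [0.5831, -0.1832, 0.0266]
eef_rot: [0.334, 0.943, -0.0, 0.0]
contact_force: [0.3, -0.0, -0.5]
finger_gap: 0.0641
grip_force: 0.0
time_s: 9.53
position: [0.583, -0.1831, 0.0263]
eef_rot: [0.334, 0.943, 0.0, 0.0]
contact_force: [-0.5, 0.1, 3.0]
finger_gap: 0.0548
grip_force: 6.0
t 9.53 pos [ 0.583  -0.1831  0.0263] yaw 51.0 gap 0.0548 axis z [ 0. -0. -1.] q6 -1.25
[ 0.58  -0.183  0.02 ] shift cm [ 0.24 -0.18  0.62] leg [ 0.24 -0.18  0.62]
```

Gripped 6 mm above the aim. I'll reopen, lower and regrip.

```bash
python3 -m creep '[[0,0,0,0,0,0],[0,0,0,0,0,0],[0,0,0.6,0,0,0],[0,0,0.6,0,0,0],[0,0,0.6,0,0,0]]' 0.6
python3 -m creep '[[0,0,0,0,0,0],[0,0,0,0,0,0],[0,0,0,0,0,0],[0,0,0,0,0,0],[0,0,0,0,0,0]]' -0.5 8
python3 d.py 
python3 -m creep '[[0,0,-2,0,0,0],[0,0,-5,0,0,0],[0,0,-9,0,0,0],[0,0,-13,0,0,0],[0,0,-16,0,0,0]]' - 10
python3 d.py .5827 .3089 .18
```

```text
time_s: 9.95
position: [0.5826, -0.183, 0.0194]
eef_rot: [0.334, 0.943, 0.0, -0.001]
contact_force: [0.3, 0.0, -0.5]
finger_gap: 0.075
grip_force: 0.0
time_s: 10.37
position: [0.5829, -0.1831, 0.0202]
eef_rot: [0.334, 0.943, 0.0, 0.0]
contact_force: [0.8, 0.6, -0.9]
finger_gap: 0.055
grip_force: 8.0
t 10.37 pos [ 0.5829 -0.1831  0.0202] yaw 51.0 gap 0.055 axis z [ 0. -0. -1.] q6 -1.25
time_s: 10.78
position: [0.5831, -0.1832, 0.1835]
eef_rot: [0.334, 0.943, -0.0, 0.001]
contact_force: [0.5, 0.1, -0.4]
finger_gap: 0.0544
grip_force: 10.0
t 10.78 pos [ 0.5831 -0.1832  0.1835] yaw 51.0 gap 0.0544 axis z [ 0.002 -0.001 -1.   ] q6 -1.25
[0.5827 0.3089 0.18  ] shift cm [31.02 38.21  0.31] leg [31.02 38.21  0.31]
```

```bash
python3 -m creep '[[2.1,2.6,0,0,0,0],[4.2,5.1,0,0,0,0],[6.2,7.6,0,0,0,0],[8.2,10.1,0,0,0,0],[10.3,12.7,0,0,0,0]]'
python3 -m creep '[[2.1,2.6,0,0,0,0],[4.2,5.1,0,0,0,0],[6.2,7.6,0,0,0,0],[8.2,10.1,0,0,0,0],[10.3,12.7,0,0,0,0]]'
python3 -m creep '[[2.1,2.6,0,0,0,0],[4.2,5.1,0,0,0,0],[6.2,7.6,0,0,0,0],[8.2,10.1,0,0,0,0],[10.3,12.7,0,0,0,0]]'
python3 -m creep '[[0,0,0,0,0,0],[0,0,0,0,0,0],[0,0,0,0,0,0]]'
python3 d.py .5827 .3089 .026
python3 - <<'E'
from h import *
c=vision.capture("scene")
cv2.imwrite("pics/f.png",cv2.resize(c["pixels"][60:280,140:360,::-1],(550,550),interpolation=cv2.INTER_CUBIC))
E
```

```text
time_s: 11.2
position: [0.5825, -0.0183, 0.1801]
eef_rot: [0.334, 0.943, -0.0, -0.0]
contact_force: [1.1, 0.2, -1.1]
finger_gap: 0.0549
grip_force: 10.0
time_s: 11.62
position: [0.5825, 0.1453, 0.1801]
eef_rot: [0.334, 0.943, -0.0, -0.0]
contact_force: [0.8, -0.3, -1.2]
finger_gap: 0.0545
grip_force: 10.0
time_s: 12.03
position: [0.5824, 0.3089, 0.18]
eef_rot: [0.334, 0.943, -0.0, -0.0]
contact_force: [0.5, -1.4, -0.8]
finger_gap: 0.0546
grip_force: 10.0
time_s: 12.28
position: [0.5826, 0.307, 0.1798]
eef_rot: [0.334, 0.943, -0.0, -0.0]
contact_force: [-0.2, -1.0, -0.5]
finger_gap: 0.0546
grip_force: 10.0
t 12.28 pos [0.5826 0.307  0.1798] yaw 51.0 gap 0.0546 axis z [-0. -0. -1.] q6 -0.46
[0.5827 0.3089 0.026 ] shift cm [ 0.11  0.16 15.38] leg [ 0.11  0.16 15.38]
```

View pics/f.png

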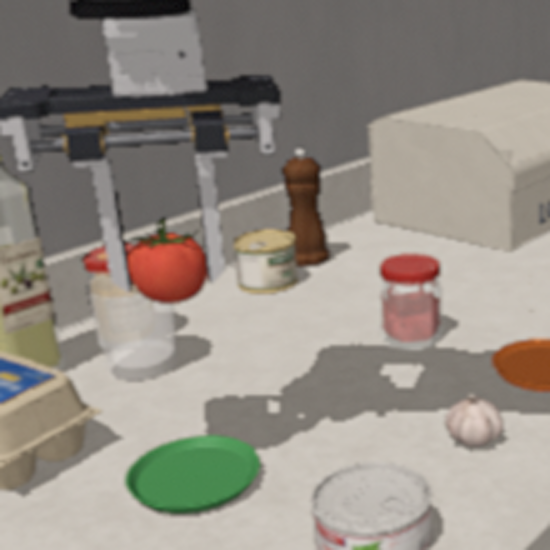

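The tomato is held upright at (167,265) over the green dish at (194,474), and the surroundings are clear. Lowering.

```bash
python3 -m creep '[[0.1,0.1,4,0,0,0],[0.1,0.1,8,0,0,0],[0.1,0.1,12,0,0,0],[0.1,0.1,14,0,0,0],[0.1,0.1,14.5,0,0,0]]'
python3 -m creep '[[0,0,0.3,0,0,0],[0,0,0.6,0,0,0],[0,0,0.8,0,0,0],[0,0,0.8,0,0,0]]'
python3 d.py .5827 .3089 .026
```

```text
time_s: 12.75
position: [0.5809, 0.3067, 0.0308]
eef_rot: [0.335, 0.942, -0.002, -0.002]
contact_force: [-0.0, -0.1, -0.9]
finger_gap: 0.0547
grip_force: 10.0
time_s: 13.08
position: [0.5831, 0.3089, 0.0284]
eef_rot: [0.334, 0.943, 0.001, 0.001]
contact_force: [-0.1, 0.3, -0.2]
finger_gap: 0.0548
grip_force: 10.0
t 13.08 pos [0.5831 0.3089 0.0284] yaw 51.0 gap 0.0548 axis z [ 0.002  0.001 -1.   ] q6 -0.46
[0.5827 0.3089 0.026 ] shift cm [ 0.03 -0.03  0.24] leg [ 0.03 -0.03  0.24]
```

```bash
python3 -m creep '[[0,0,0.2,0,0,0],[0,0,0.3,0,0,0],[0,0,0.3,0,0,0]]'
python3 -m creep '[[0,0,0,0,0,0],[0,0,0,0,0,0],[0,0,0,0,0,0],[0,0,0,0,0,0],[0,0,0,0,0,0]]' 0.9
python3 -m creep '[[0,0,-2,0,0,0],[0,0,-5,0,0,0],[0,0,-9,0,0,0],[0,0,-13,0,0,0],[0,0,-13,0,0,0]]'
python3 d.py .4298 .1285 .12
python3 - <<'E'
from h import *
c=vision.capture("scene"); k,b=blob(c,"tomato",(217,230),32); print(b,cast(c,b,.03))
cv2.imwrite("pics/g.png",np.hstack([cv2.resize(c["pixels"][180:280,170:290,::-1],(432,360)),cv2.resize(c["pixels"][190:260,290:370,::-1],(360,360))]))
E
```

```text
time_s: 13.33
position: [0.5829, 0.309, 0.0251]
eef_rot: [0.334, 0.943, 0.0, 0.001]
contact_force: [-0.8, -0.5, 4.4]
finger_gap: 0.0545
grip_force: 10.0
time_s: 13.75
position: [0.5825, 0.3088, 0.024]
eef_rot: [0.334, 0.943, -0.0, -0.0]
contact_force: [-0.2, -1.0, -0.2]
finger_gap: 0.0847
grip_force: 0.0
time_s: 14.17
position: [0.585, 0.31, 0.163]
eef_rot: [0.334, 0.943, 0.004, 0.004]
contact_force: [0.9, 0.2, 0.8]
finger_gap: 0.0894
grip_force: 0.0
t 14.17 pos [0.585 0.31  0.163] yaw 51.0 gap 0.0894 axis z [ 0.011  0.005 -1.   ] q6 -0.46
[0.4298 0.1285 0.12  ] shift cm [  0.66 -23.92   4.04] leg [  0.66 -23.92   4.04]
(216.7437125748503, 241.79161676646706) [0.57441422 0.31536841 0.03      ]
```

View pics/g.png

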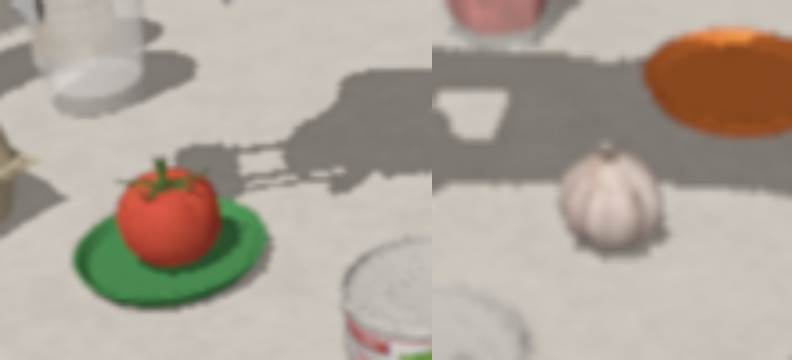

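The tomato stands upright in the green dish at (168,215) in the left crop. The garlic is untouched at (610,200) in the right crop. On to the garlic.

```bash
python3 -m creep '[[0.7,-24,0,0,0,0],[0.7,-24,0,0,0,0],[0.7,-24,2,0,0,0],[0.7,-24,4,0,0,0],[0.7,-24,4,0,0,0]]'
python3 -m creep '[[0,-3.5,0,0,0,0],[0,-3.5,0,0,0,0],[0,-3.5,0,0,0,0]]' 0.6
python3 d.py .4298 .1285 .075 .4298 .1285 .012
```

```text
time_s: 14.63
position: [0.4473, 0.1525, 0.1236]
eef_rot: [0.334, 0.943, -0.0, -0.0]
contact_force: [1.1, -1.1, 0.2]
finger_gap: 0.0893
grip_force: 0.0
time_s: 14.88
position: [0.4266, 0.1258, 0.1245]
eef_rot: [0.335, 0.942, -0.0, -0.0]
contact_force: [0.3, 0.3, 0.7]
finger_gap: 0.0759
grip_force: 0.0
t 14.88 pos [0.4266 0.1258 0.1245] yaw 50.9 gap 0.0759 axis z [-0. -0. -1.] q6 -0.68
[0.4298 0.1285 0.075 ] shift cm [-0.08  0.41  4.95] leg [-0.08  0.41  4.95]
[0.4298 0.1285 0.012 ] shift cm [-0.08  0.42 11.25] leg [-0.   0.   6.3]
```

```bash
python3 -m creep '[[-0.1,0.4,3,0,0,0],[-0.1,0.4,4.5,0,0,0],[-0.1,0.4,4.5,0,0,0],[-0.1,0.4,4.5,0,0,0]]'
python3 d.py .4298 .1285 .012
python3 - <<'E'
from h import *
c=vision.capture("scene")
cv2.imwrite("pics/i.png",cv2.resize(c["pixels"][140:270,270:400,::-1],(520,520),interpolation=cv2.INTER_CUBIC))
E
```

```text
time_s: 15.22
position: [0.4307, 0.1296, 0.0794]
eef_rot: [0.334, 0.943, -0.0, -0.001]
contact_force: [-0.4, -0.4, -0.1]
finger_gap: 0.0754
grip_force: 0.0
t 15.22 pos [0.4307 0.1296 0.0794] yaw 51.0 gap 0.0754 axis z [-0.002 -0.    -1.   ] q6 -0.68
[0.4298 0.1285 0.012 ] shift cm [-0.01 -0.13  6.74] leg [-0.01 -0.13  6.74]
```

View pics/i.png

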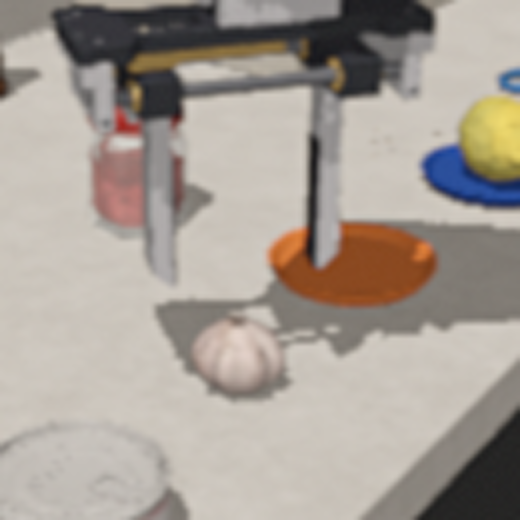

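The finger tips at columns 165 and 320 straddle the garlic at (240,357). I'll descend gently and grip lightly.

```bash
python3 -m creep '[[0,-0.1,2,0,0,0],[0,-0.1,4,0,0,0],[0,-0.1,5.5,0,0,0],[0,-0.1,6.3,0,0,0],[0,-0.1,6.3,0,0,0]]'
python3 -m creep '[[0,0,0,0,0,0],[0,0,0.2,0,0,0],[0,0,0.2,0,0,0]]'
python3 d.py .4298 .1285 .012
python3 -m creep '[[0,0,0,0,0,0],[0,0,0,0,0,0],[0,0,0,0,0,0],[0,0,0,0,0,0],[0,0,0,0,0,0]]' -0.5 4
python3 -m creep '[[0,0,0,0,0,0],[0,0,0,0,0,0],[0,0,0,0,0,0]]'
```

```text
time_s: 15.68
position: [0.4298, 0.1284, 0.0163]
eef_rot: [0.334, 0.943, -0.0, -0.0]
contact_force: [0.3, -0.3, 0.2]
finger_gap: 0.075
grip_force: 0.0
time_s: 15.93
position: [0.4304, 0.1284, 0.0155]
eef_rot: [0.334, 0.943, 0.0, 0.001]
contact_force: [0.2, 0.4, -0.4]
finger_gap: 0.0755
grip_force: 0.0
t 15.93 pos [0.4304 0.1284 0.0155] yaw 51.0 gap 0.0755 axis z [ 0.001  0.    -1.   ] q6 -0.68
[0.4298 0.1285 0.012 ] shift cm [ 0.05 -0.03  0.35] leg [ 0.05 -0.03  0.35]
time_s: 16.35
position: [0.4299, 0.1283, 0.0149]
eef_rot: [0.334, 0.943, 0.0, 0.0]
contact_force: [-0.3, -0.8, 0.9]
finger_gap: 0.0481
grip_force: 4.0
time_s: 16.6
position: [0.43, 0.1283, 0.0149]
eef_rot: [0.334, 0.943, 0.0, 0.0]
contact_force: [-0.8, -0.5, 2.6]
finger_gap: 0.0481
grip_force: 4.0
```

```bash
python3 -m creep '[[0,0,-1,0,0,0],[0,0,-3,0,0,0],[0,0,-6,0,0,0],[0,0,-9,0,0,0],[0,0,-9,0,0,0]]' - 6
python3 d.py .4479 -.0246 .11
```

```text
time_s: 17.02
position: [0.432, 0.1288, 0.1102]
eef_rot: [0.334, 0.943, 0.002, 0.003]
contact_force: [0.5, 0.2, 0.0]
finger_gap: 0.0481
grip_force: 6.0
t 17.02 pos [0.432  0.1288 0.1102] yaw 51.0 gap 0.0481 axis z [ 0.007  0.002 -1.   ] q6 -0.68
[ 0.4479 -0.0246  0.11  ] shift cm [-1.089e+01 -1.091e+01  1.000e-02] leg [-1.089e+01 -1.091e+01  1.000e-02]
```

```bash
python3 -m creep '[[-2.5,-2.5,0,0,0,0],[-5,-5,0,0,0,0],[-7.5,-7.5,0,0,0,0],[-10,-10,0,0,0,0],[-11,-10.8,0,0,0,0]]'
python3 -m creep '[[0,0,0,0,0,0],[0,0,0,0,0,0],[0,0,0,0,0,0]]'
python3 d.py .4479 -.0246 .020
python3 - <<'E'
from h import *
c=vision.capture("scene")
cv2.imwrite("pics/j.png",cv2.resize(c["pixels"][110:240,290:420,::-1],(520,520),interpolation=cv2.INTER_CUBIC))
E
```

```text
time_s: 17.43
position: [0.4472, -0.0281, 0.1049]
eef_rot: [0.335, 0.942, -0.0, 0.0]
contact_force: [0.5, 0.1, 0.3]
finger_gap: 0.0479
grip_force: 6.0
time_s: 17.68
position: [0.4471, -0.0241, 0.1047]
eef_rot: [0.334, 0.943, 0.0, -0.0]
contact_force: [0.1, 0.7, 0.2]
finger_gap: 0.0479
grip_force: 6.0
t 17.68 pos [ 0.4471 -0.0241  0.1047] yaw 51.0 gap 0.0479 axis z [-0.  0. -1.] q6 -1.03
[ 0.4479 -0.0246  0.02  ] shift cm [-0.1   0.01  8.47] leg [-0.1   0.01  8.47]
```

View pics/j.png

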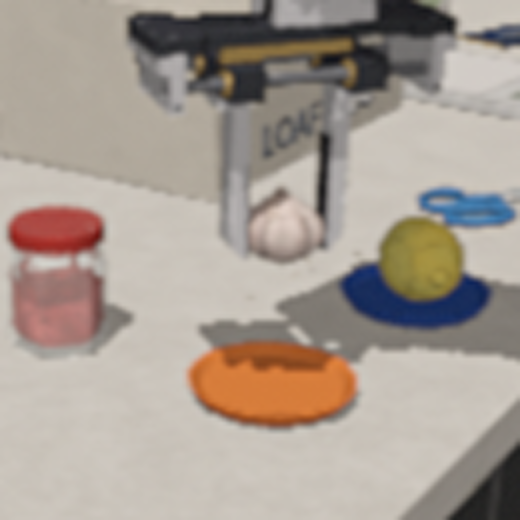

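The garlic is upright in the grip at (285,225), above the orange dish at (272,382). Lowering.

```bash
python3 -m creep '[[-0.1,0,3,0,0,0],[-0.1,0,6,0,0,0],[-0.1,0,7.5,0,0,0],[-0.1,0,7.9,0,0,0],[-0.1,0,7.9,0,0,0]]'
python3 -m creep '[[0,0,0.2,0,0,0],[0,0,0.4,0,0,0],[0,0,0.4,0,0,0]]'
python3 d.py .4479 -.0246 .020
```

```text
time_s: 18.15
position: [0.4476, -0.0246, 0.0252]
eef_rot: [0.333, 0.943, -0.0, -0.001]
contact_force: [0.2, 0.9, -0.2]
finger_gap: 0.0482
grip_force: 6.0
time_s: 18.4
position: [0.4485, -0.0254, 0.0224]
eef_rot: [0.334, 0.943, 0.0, 0.001]
contact_force: [-0.2, -0.5, 0.1]
finger_gap: 0.0478
grip_force: 6.0
t 18.4 pos [ 0.4485 -0.0254  0.0224] yaw 51.0 gap 0.0478 axis z [ 0.001 -0.    -1.   ] q6 -1.03
[ 0.4479 -0.0246  0.02  ] shift cm [0.1  0.02 0.24] leg [0.1  0.02 0.24]
```

```bash
python3 -m creep '[[0,0,0.1,0,0,0],[0,0,0.2,0,0,0],[0,0,0.2,0,0,0],[0,0,0.2,0,0,0]]'
python3 -m creep '[[0,0,0,0,0,0],[0,0,0,0,0,0],[0,0,0,0,0,0],[0,0,0,0,0,0],[0,0,0,0,0,0]]' 0.5
python3 -m creep '[[0,0,-2,0,0,0],[0,0,-5,0,0,0],[0,0,-9,0,0,0],[0,0,-13,0,0,0],[0,0,-17,0,0,0]]'
python3 d.py .25 -.42 .24
```

```text
time_s: 18.73
position: [0.4482, -0.0255, 0.0199]
eef_rot: [0.334, 0.943, 0.0, 0.0]
contact_force: [0.5, -1.2, 0.6]
finger_gap: 0.0479
grip_force: 6.0
time_s: 19.15
position: [0.4481, -0.0255, 0.0198]
eef_rot: [0.334, 0.943, -0.0, -0.0]
contact_force: [-0.4, 0.7, 1.0]
finger_gap: 0.0702
grip_force: 0.0
time_s: 19.57
position: [0.4476, -0.0254, 0.1917]
eef_rot: [0.334, 0.943, -0.0, -0.0]
contact_force: [0.8, 0.0, -0.6]
finger_gap: 0.0706
grip_force: 0.0
t 19.57 pos [ 0.4476 -0.0254  0.1917] yaw 51.0 gap 0.0706 axis z [-0.  0. -1.] q6 -1.03
[ 0.25 -0.42  0.24] shift cm [ -9.49 -43.1   -4.83] leg [ -9.49 -43.1   -4.83]
```

Now I'll clear the arm out of the top view for a final check.

```bash
python3 -m creep '[[-5,-20,-4,0,0,0],[-5,-20,-4,0,0,0],[-5,-20,-4,0,0,0],[-5,-20,-4,0,0,0],[-5,-20,-4,0,0,0]]'
python3 -m creep '[[-5,-20,0,0,0,0],[-5,-20,0,0,0,0],[-5,-20,0,0,0,0],[-5,-20,0,0,0,0],[-5,-20,0,0,0,0]]'
python3 -m creep '[[0,0,0,0,0,0],[0,0,0,0,0,0],[0,0,0,0,0,0],[0,0,0,0,0,0]]'
python3 - <<'E'
from h import *
c=vision.capture("scene"); t=vision.capture("top")
k,a=blob(t,"lemon",(422,236),25); print("lemon",a,cast(t,a,.034))
cv2.imwrite("pics/k.png",np.vstack([cv2.resize(t["pixels"][140:270,190:450,::-1],(600,300),interpolation=cv2.INTER_CUBIC),cv2.resize(c["pixels"][150:280,170:430,::-1],(600,300),interpolation=cv2.INTER_CUBIC)]))
E
```

```text
time_s: 19.98
position: [0.3605, -0.2122, 0.2301]
eef_rot: [0.334, 0.943, -0.0, 0.0]
contact_force: [1.1, -0.2, -0.6]
finger_gap: 0.0707
grip_force: 0.0
time_s: 20.4
position: [0.2731, -0.3996, 0.2295]
eef_rot: [0.334, 0.943, -0.0, 0.0]
contact_force: [0.5, -0.2, 0.6]
finger_gap: 0.0705
grip_force: 0.0
time_s: 20.73
position: [0.2752, -0.3969, 0.2295]
eef_rot: [0.333, 0.943, 0.0, 0.0]
contact_force: [1.1, 0.1, -0.9]
finger_gap: 0.0703
grip_force: 0.0
lemon (424.08377331925374, 235.80746216121082) [ 0.43377071 -0.20749872  0.034     ]
```

View pics/k.png

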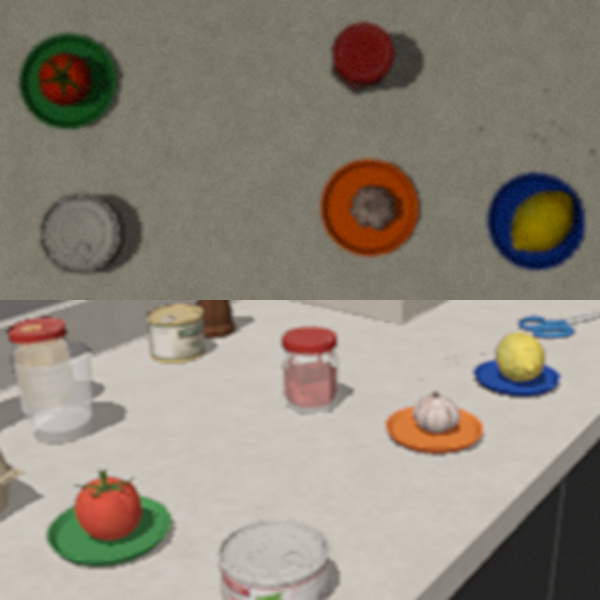

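The final view shows the tomato at (65,79) in its dish at (69,81), the garlic at (374,206) against (370,207), and the lemon at (542,221) against (536,220). At about 1.1 mm per pixel all three are well within 15 mm, and the jar and tin have not moved. Handing in.

```bash
python3 -c "from rig import close_job; print(close_job())"
```

```text
the job is handed in; nothing more can be done
None
```

The lemon is in the blue dish, the tomato in the green and the garlic in the orange, each within about 7 mm of the middle by the last picture, tomato and garlic upright, jam jar and tin where they were; handed in at about 21 s, no verdict returned.

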